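# Slip the slide holder under the stage's spring clip

### The arm

A 7-joint arm with a two-finger parallel gripper is mounted at the origin on a cart in front of the work surface, level with it; the furniture and walls round the work are solid. World frame = base frame: x ahead of the robot, y to its left, z up, the work surface at z = 0. Lengths are in m, angles in rad, forces in N, time in s.
With the tool pointing down it reaches from about 0.4 to 0.85 m from the base axis. Payload 4.5 kg.
Tool frame: the origin (TCP) lies where the fingers leave the gripper's body, on its centre line; the fingertips stand 64 mm ahead of it and the grasp point (between the pads) lies 45 mm ahead of it; z points along the fingers, y is the direction in which the jaws open and shut (so a half turn about z gives the same grasp; the last joint's range is limited). The gripper opens to 88 mm and grips with 3 to 60 N. Pads are 18 mm wide; open, the fingers measure 123 mm over their backs; the gripper's body (75 mm by 187 mm) begins 45 mm behind the grasp point.
Start: joints at [-1.189, 0.689, -0.195, 1.565, 0.157, 0.902, -0.215], TCP at [0.213, 0.588, 0.303] pointing down, gripper open.
Joint ranges: [-3.01, 3.01], [-0.46, 2.08], [-1.47, 1.51], [0.13, 2.56], [-1, 4.14], [0.04, 2.09], [-2.66, 2.66]. Speed limits (rad/s): [2.57, 2.57, 3.14, 3.14, 3.14, 3.14, 3.14].

### API

Orientations are given as a unit quaternion [x, y, z, w].
In Python, from plant import monitor, snapshot, workorder, finder gives the robot as it stands.
- The arm moves only by the tool carry_out, never from a script. Its argument "motion" is one flat list of numbers, 6 for each row, row after row: the shift along the tool's x, y, z in cm, then the turn, a rotation vector about the tool's x, y, z in rad. In form: [x, y, z, rx, ry, rz, x, y, z, rx, ry, rz, ...]. A call has 1 to 8 rows; each row shifts and turns the commanded pose from where the row before left it, along the tool's axes as they then stand; what a row does not reach is not made up. A row lasts 1/8 s, in which the tool goes at most 62.5 mm and 10.7 degrees, less where a joint would pass 70% of its speed; a pose out of reach is approached as far as the arm can. A call with a gripper value outside its range is refused whole. "hand" is the finger opening in cm, from 0 to 8.81, set as the call begins (left out, the last holds). The fingers move at their own pace and stop on an object; "grip_force" is the grip in N (left out, the last holds). Time passes only in rows, so rows that do not move let the fingers close. It gives the time, the measured TCP pose, the force and the opening at its end, in the units of the state.
- monitor.get_state(): the state, without advancing time (a new reading comes with each control period).
- snapshot(name): name is "scene" or "top"; returns a dict with "frame" (480x640x3 uint8, red, green, blue), "range_z" (480x640 float32, m along the optical axis (not along the pixel's ray), 0 where there is no reading), "fx", "fy", "cx", "cy" (pixels), "D" ([k1, k2, p1, p2, k3] as OpenCV has them; the pictures are not rectified), "rvec" (rotation vector, rad) and "tvec" (3), from world to camera coordinates, as OpenCV has them. Camera axes: x right, y down, z forward; pixel columns grow to the right and rows downward; lengths in m; the calibration is good to about 2 mm. A picture is of the moment at which its call begins.
- workorder.finish_job(): hands the job in, once; it reports no verdict.
Trained networks look in a picture, given as the dict that the camera call returned (one of the last four; its "shot" number tells which), for a name from the list of things; names that differ only in an ending like _2 or _b are one class to them, and where a whole thing is asked for, a point or a joint stands for the part that bears it (a point fixed in the world has none). Each returns a list of dicts, best first, with "p" (0 to 1); they miss things now and then, are a little off and sometimes report something else, mostly with a low value. They report only what shows in the picture. A call takes as long as a camera call. They do not tell look-alikes from the thing itself.
- finder.masks_of(picture, thing): "pixels" (480x640 bool, what is visible of it) and "extent" ([left, top, right, bottom] in pixels, round what is visible of it).
The state is a dict: "clock": time; "q": joint angles; "qd": joint speeds; "joint_torque": joint torques, N m; "tool_pos": TCP position; "eef_rot": TCP orientation; "contact_force": force on the tool from outside, world axes, zero at the start; "moment": the same for the moment, N m; "opening": opening from 0.0 (shut) to 1.0 (fully open).
Only numpy, scipy, OpenCV 4.12 (cv2) and the standard library are available. Lean on these libraries where they do the work, as an engineer would, in place of code of your own. Each camera call takes 0.05 s, during which the arm holds its last target. There are 200 camera calls.

### The job

Load the slide holder (steel frame with the orange tab) into the slide stage: hold the stage's spring clip open by pressing its blue thumb plate right down with one fingertip, and with the other fingertip push the holder along its track by the orange tab, beneath the raised nose, until it is fully home against the end stop, with the plate still held down. Then let the clip come down on the holder and move clear. Only press and push: do not pick the holder up, and leave the things standing around where they are.

Things in the scene. Friction and masses are not known exactly. Their poses are not given: they have to be found in the camera images.
- stage: Slide stage, fixed: white base 228 x 126 x 10 mm, grey track on it. Origin: on the bench under the middle of the track; x along the track to the end stop, y towards the blue thumb plate's side, z up. In this frame (mm): track top z 20, x -112 to 110; rails with inner faces at y -27, +27, top z 24; clip shaft along x at y 36, z 22, x -104 to 86.
- holder: Slide holder lying loose in the track: steel frame 92 (x) x 50 (y) x 6 mm with a glass slide, 0.2 kg; at its near end (-x) an upright orange tab 50 wide, 8 thick, 22 high from the underside, near face at x -46 mm. Origin: centre of underside; leading edge at x +46. Home: origin at stage x +52 mm. 2 mm play to each rail. Starts with its leading edge 8 to 35 mm short of the nose.
- clip (a joint): Angle (rad) of the spring clip: 0 at rest (nose down, thumb plate tilted up 20 degrees), 0.35 thumb plate fully down and level (stop). From about 0.16 the nose clears the holder; let down on a holder it rests at about 0.15. The spring always pushes the nose down; holding the plate fully down at its middle takes about 6 N.
- plate_mid (a point): Blue thumb plate of the clip, 130 x 38 x 4 mm, beside the track (stage x -105 to 25), smooth; its outer edge is raised at rest. Fully down it is level, top at stage z 25 mm (5 above the track), stage y 42 to 80: a fingertip on it and one behind the orange tab are then at one height, and the first can slide along it. This point: middle of its top.
- stop (a point): Middle of the foot of the dark end stop's face, at the far end of the track: stage x 98, y 0, z 20 mm; the stop rises 15 mm above the track. The holder is home when its leading edge touches this face.
- nose (a point): Middle of the underside of the clip's black nose, 16 x 16 mm, over the middle of the track (stage x 60 to 76, y -8 to 8 mm). At rest it is 1.5 mm above the track and its upright face bars the holder; pushing cannot lift it. With the plate fully down it is over 10 mm higher and the arm's top at about stage z 50 mm.
- coverslips: Small clear coverslip box 30x34x17 mm, a bystander beside the stage. Origin: centre of its underside.
- oil_small: Small amber bottle with black cap, 26x25x50 mm, a bystander. Origin: centre of its underside.
- filter_cube: Black filter cube 38x40x35 mm, a bystander. Origin: centre of its underside.
- tweezers: Steel tweezers lying flat, 13x122x10 mm, a bystander. Origin: centre of the underside.
- tape: Roll of tan tape lying flat, 66 mm across, 18 mm high, a bystander. Origin: centre of its underside.
Mind the look-alikes: they are no part of the job. What is shaped like the holder but green is not meant.

How it is judged:
By the outcome, as a careful person would: the job done as asked, in the order asked, and still so for the second after the job is handed in, with the robot touching nothing.
It also fails if it takes over 40 s, if anything falls off the work surface, if the arm or the gripper's body presses on something with over 40 N, if the wrist force passes 120 N, or if a joint passes its speed limit or range.

## Working session

There is one attempt and no reset: what is moved stays moved. The work goes in short steps, Python scripts to look and compute and a tool call to move; the robot and the scene stay as the last step left them, time stands still between calls to the robot, and variables do not carry over. Pictures are saved under pics/ and viewed, about 8 in all and at most 12, crops included, and the job is handed in when it is done.

Besides the shell and the picture viewer there is one more tool, called after "Request:" in YAML: its name, and indented under it one key for each argument. carry_out: Moves the arm, as the interface text tells. Its arguments: {"type":"object","properties":{"motion":{"type":"array"},"hand":{"type":"number"},"grip_force":{"type":"number"}},"required":["motion"]}

```bash
mkdir -p pics; ls; python3 - <<'E'
from plant import monitor, snapshot, finder
import cv2,numpy as np
print(monitor.get_state())
for n in ["scene","top"]:
    s=snapshot(n); cv2.imwrite(f"pics/{n}0.png",s["frame"][:,:,::-1]); print(n,s["fx"],s["fy"],s["cx"],s["cy"],s["D"],s["rvec"],s["tvec"])
    np.savez(f"{n}0.npz",**{k:v for k,v in s.items()})
    for t in ["holder","stage","clip","nose","plate_mid"]:
        print(t,[(round(d["p"],2),d["extent"]) for d in finder.masks_of(s,t)])
E
```

```text
pics
{'clock': 0.0, 'q': array([-1.18920829,  0.68999338, -0.1944923 ,  1.56634276,  0.15728442,
        0.90246536, -0.21508313]), 'qd': array([-1.03931205e-03,  1.89134852e-03, -7.57418604e-05,  8.81846699e-04,
        8.16650071e-05,  2.19726916e-05,  6.63601072e-04]), 'joint_torque': array([-8.26262340e-05, -5.27575958e+01, -1.26734544e+00, -1.53431547e+01,
       -5.27027913e-02,  6.47331937e-03,  1.60552081e-04]), 'tool_pos': array([0.21288319, 0.58708609, 0.30190383]), 'eef_rot': array([ 1.72982080e-01,  9.84924551e-01, -9.05434906e-04, -9.39806229e-05]), 'contact_force': array([0.00636615, 0.93298851, 0.01593685]), 'moment': array([-0.01849984,  0.00709696,  0.05378978]), 'opening': 1.0003738913680222}
scene 571.2427441243002 571.2427441243002 315.6306597623395 241.5449208128217 [-0.09248093  0.          0.          0.          0.        ] [ 1.30665295 -1.9935941   1.0872224 ] [0.4609872  0.30645708 0.80691348]
holder [(0.77, [331.2, 240.8, 363.9, 268.4]), (0.77, [427.3, 242.4, 466.3, 277.8]), (0.61, [323.6, 190.2, 355.7, 207.5]), (0.57, [429.2, 206.7, 449.8, 236.6]), (0.41, [312.5, 226.8, 346.6, 280.0])]
stage [(0.8, [302.6, 218.0, 377.9, 294.5])]
clip [(0.79, [310.7, 228.8, 344.4, 279.5])]
nose [(0.92, [313.6, 224.0, 345.8, 280.1])]
plate_mid [(0.75, [315.4, 226.9, 347.8, 281.6])]
top 616.9501889463285 616.9501889463285 324.6917773661266 238.29701328894586 [-0.14768336  0.          0.          0.          0.        ] [ 2.11773752 -2.12082025  0.18525142] [0.23799164 0.62406216 1.34858718]
holder [(0.9, [369.9, 142.1, 413.7, 168.7]), (0.84, [339.5, 235.2, 371.5, 273.1]), (0.84, [421.8, 267.3, 450.9, 308.0]), (0.79, [447.0, 215.8, 484.9, 253.4])]
stage [(0.79, [307.3, 195.8, 385.5, 302.2]), (0.63, [340.6, 235.5, 367.3, 277.5]), (0.63, [315.1, 212.7, 370.2, 285.5])]
clip [(0.97, [316.8, 214.1, 366.0, 289.2])]
nose [(0.68, [313.4, 213.9, 368.7, 286.3])]
plate_mid [(0.83, [309.8, 213.4, 369.9, 286.2])]
```

```bash
python3 - <<'E'
import cv2
a=cv2.imread("pics/top0.png")[120:330,290:500]; cv2.imwrite("pics/topc.png",cv2.resize(a,None,fx=2.8,fy=2.8,interpolation=cv2.INTER_CUBIC))
a=cv2.imread("pics/scene0.png")[170:310,290:480]; cv2.imwrite("pics/scenec.png",cv2.resize(a,None,fx=4,fy=4,interpolation=cv2.INTER_CUBIC))
E
```

```text
(no output)
```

View pics/topc.png

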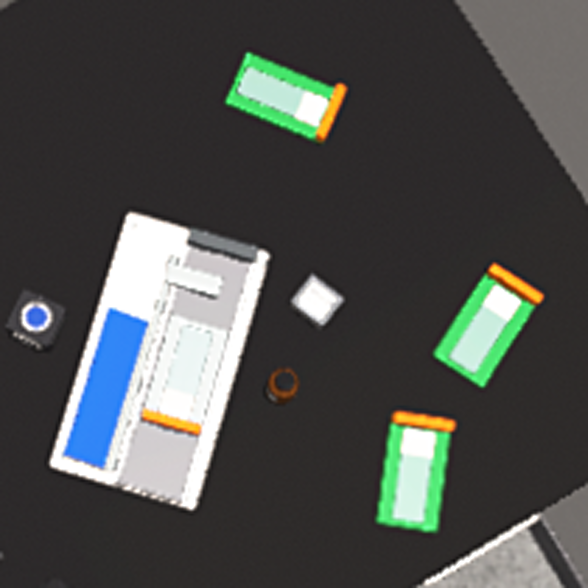

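View pics/scenec.png

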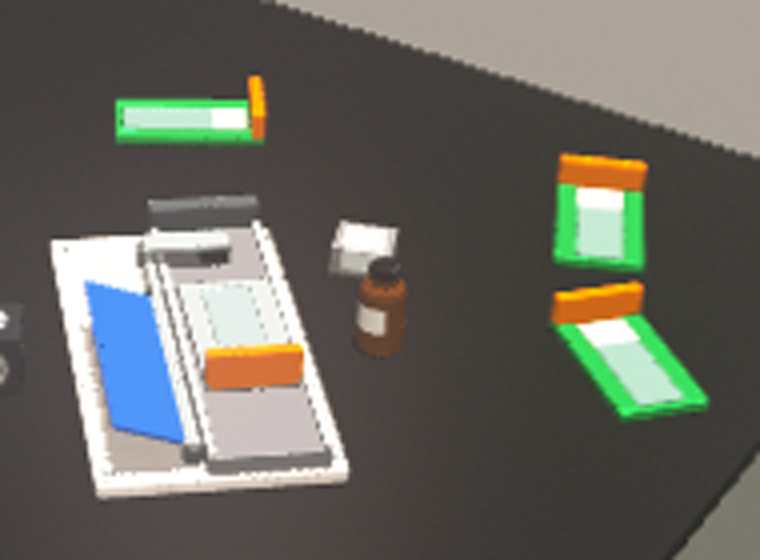

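View pics/top0.png

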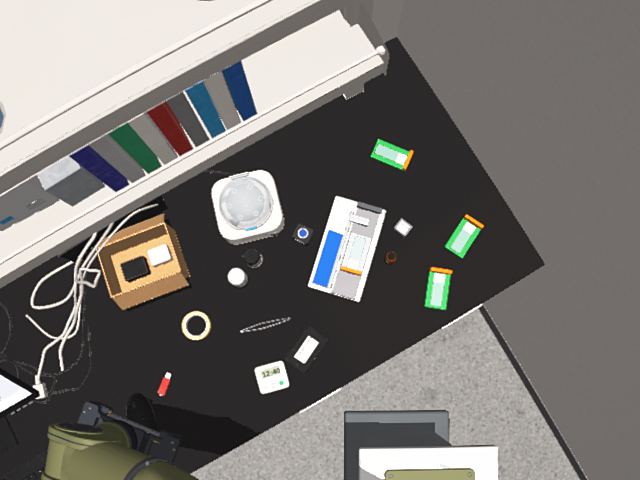

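Candidates (full top picture): the steel-framed holder in the stage at (355,255), which is the real one. The green look-alikes are at (392,154), (465,236) and (437,288), not meant. Top crop: base corners at (130,212), (270,252), (197,510), (50,467), the stop at the upper end, the blue plate on the left and the tab at (171,421).

```bash
cat > h.py <<'E'
import numpy as np,cv2
def cam(s): return np.array([[s["fx"],0,s["cx"]],[0,s["fy"],s["cy"]],[0,0,1.]]),np.array(s["D"]),np.array(s["rvec"],float),np.array(s["tvec"],float)
def rays(s,px):
    K,D,r,t=cam(s); n=cv2.undistortPoints(np.array(px,float).reshape(-1,1,2),K,D).reshape(-1,2)
    return np.c_[n,np.ones(len(n))]
def onplane(s,px,z):
    K,D,r,t=cam(s);R=cv2.Rodrigues(r)[0];c=-R.T@t;d=rays(s,px)@R
    return c+d*((z-c[2])/d[:,2])[:,None]
def cloud(s):
    K,D,r,t=cam(s);R=cv2.Rodrigues(r)[0];v,u=np.mgrid[:480,:640]
    p=rays(s,np.c_[u.ravel(),v.ravel()])*np.array(s["range_z"]).ravel()[:,None]
    return ((p-t)@R).reshape(480,640,3)
def proj(s,P):
    K,D,r,t=cam(s);return cv2.projectPoints(np.array(P,float),r,t,K,D)[0].reshape(-1,2)
E
python3 - <<'E'
from h import *
np.set_printoptions(precision=4,suppress=True)
s=np.load("top0.npz"); c=np.load("scene0.npz")
f=lambda pts,k,o:[(x/k+o[0]-.3,y/k+o[1]-.3) for x,y in pts]
w=onplane(s,f([(130,212),(270,252),(197,510),(50,467)],2.8,(290,120)),.010);print(w)
print(np.linalg.norm(w-np.roll(w,-1,0),axis=1))
print("scene",onplane(c,f([(52,240),(98,487),(347,465)],4,(290,170)),.010))
for n,s in (("top",s),("scene",c)):
    W=cloud(s);hsv=cv2.cvtColor(s["frame"],cv2.COLOR_RGB2HSV)
    roi=np.zeros((480,640),bool)
    if n=="top": roi[190:310,300:392]=1
    else: roi[210:300,300:380]=1
    H,S,V=[hsv[...,i].astype(int) for i in range(3)]
    for nm,m in (("blue",(H>100)&(H<125)&(S>150)),("orange",(H<18)&(S>180)&(V>120)),("white",(S<40)&(V>200)&(abs(W[...,2]-.01)<.006))):
        P=W[m&roi];
        if nm=="orange":P=P[abs(P[:,2]-.035)<.02]
        print(n,nm,len(P),P.mean(0),P[:,2].min(),P[:,2].max());r=cv2.minAreaRect(P[:,:2].astype(np.float32)*1000);print(r,cv2.boxPoints(r).tolist())
E
```

```text
[[0.7381 0.2102 0.01  ]
 [0.7027 0.091  0.01  ]
 [0.4833 0.1556 0.01  ]
 [0.5194 0.2776 0.01  ]]
[0.1243 0.2287 0.1273 0.2289]
scene [[0.7377 0.2113 0.01  ]
 [0.5202 0.278  0.01  ]
 [0.4878 0.1586 0.01  ]]
top blue 819 [0.585  0.2334 0.033 ] 0.01728078300645731 0.04475781836968065
((592.6963500976562, 261.38665771484375), (96.63253784179688, 127.26496124267578), 72.96182250976562) [[517.6995849609375, 233.83587646484375], [639.37890625, 196.54612731933594], [667.693115234375, 288.93743896484375], [546.0137939453125, 326.2271728515625]]
top orange 21 [0.5573 0.1572 0.0408] 0.03350230949187768 0.04648917345269232
((562.5247802734375, 141.2125244140625), (24.257266998291016, 115.75797271728516), 18.25994873046875) [[532.8717651367188, 192.3767547607422], [569.1420288085938, 82.44779968261719], [592.1777954101562, 90.04829406738281], [555.9075317382812, 199.9772491455078]]
top white 1398 [0.6325 0.1896 0.0099] 0.004016199126045303 0.01595931521311916
((611.9835815429688, 185.13717651367188), (126.04267883300781, 229.38600158691406), 73.07211303710938) [[483.91021728515625, 158.2413330078
[... 447 characters left out ...]
1.525634765625]]
scene orange 173 [0.5509 0.178  0.0328] 0.022000519820671322 0.04340609057134718
((550.802490234375, 178.59600830078125), (47.315223693847656, 9.215635299682617), 72.98981475830078) [[539.4754028320312, 157.3213348388672], [548.2879028320312, 154.62538146972656], [562.1295776367188, 199.8706817626953], [553.3170776367188, 202.56663513183594]]
scene white 878 [0.6048 0.2113 0.0099] 0.004038535123832701 0.015994436439497283
((603.8724975585938, 167.79891967773438), (167.5186767578125, 231.046875), 71.99686431884766) [[468.1177062988281, 123.84518432617188], [687.8524780273438, 52.435760498046875], [739.6273193359375, 211.75265502929688], [519.8925170898438, 283.1620788574219]]
```

```bash
cat >> h.py <<'E'
TH=np.deg2rad(-16.93); O=np.array([.6053,.1631,0.])
RS=np.array([[np.cos(TH),-np.sin(TH),0],[np.sin(TH),np.cos(TH),0],[0,0,1]])
def s2w(p): return O+np.array(p,float)/1000@RS.T
def w2s(p): return (np.array(p,float)-O)@RS*1000
E
python3 - <<'E'
from h import *
out=[]
lines=[]
def rect(x0,x1,y0,y1,z,col): 
    p=[(x0,y0,z),(x1,y0,z),(x1,y1,z),(x0,y1,z)]; lines.append((p,col))
rect(-114,114,-40,86,10,(0,0,255)); rect(-112,110,-27,27,24,(0,255,0)); 
lines.append(([(98,-25,20),(98,25,20),(98,25,35),(98,-25,35)],(255,0,255)))
a=np.deg2rad(20)
pl=lambda y:(36+(y-36)*np.cos(a)-3*np.sin(a),22+(y-36)*np.sin(a)+3*np.cos(a))
lines.append(([(x,)+pl(y) for x,y in((-105,42),(25,42),(25,80),(-105,80))],(0,255,255)))
hx=-15
rect(hx-46,hx-38,-25,25,42,(255,255,0)); rect(hx-46,hx+46,-25,25,26,(255,255,0))
for n,(x0,x1,y0,y1) in (("top",(300,395,190,310)),("scene",(295,385,205,305))):
    s=np.load(n+"0.npz");im=s["frame"][:,:,::-1]; k=6
    b=cv2.resize(im[y0:y1,x0:x1],None,fx=k,fy=k,interpolation=cv2.INTER_CUBIC)
    for p,c in lines:
        q=(proj(s,s2w(p))-[x0,y0]+.5)*k
        cv2.polylines(b,[q.astype(int)],True,c,1)
    out.append(b)
h=600
out=[cv2.resize(o,(395,int(o.shape[0]*395/o.shape[1]))) for o in out]; H=max(o.shape[0] for o in out)
cv2.imwrite("pics/ov.png",np.hstack([cv2.copyMakeBorder(o,0,H-o.shape[0],0,0,cv2.BORDER_CONSTANT) for o in out]))
# tallest stuff near stage / path
W=cloud(np.load("top0.npz")).reshape(-1,3);W=W[np.isfinite(W).all(1)]
S=w2s(W)
for d in (100,150,200,260):
  m=(S[:,1]>100)&(S[:,1]<d)&(abs(S[:,0]+30)<130);print("stage y<",d,np.percentile(S[m,2],99.9) if m.any() else 0)
a,b=np.array([.213,.587]),np.array([.52,.2]);u=(b-a)/np.linalg.norm(b-a)
t=(W[:,:2]-a)@u;e=np.abs((W[:,:2]-a)@[-u[1],u[0]])
for t0 in np.arange(.1,.5,.05):
  m=(t>t0)&(t<t0+.05)&(e<.13);print("path",round(t0,2),round(np.percentile(W[m,2],99.8),3) if m.any() else None)
E
```

```text
stage y< 100 0
stage y< 150 41.55791462012891
stage y< 200 824.3488686490427
stage y< 260 824.6985821663801
path 0.1 0.738
path 0.15 0.713
path 0.2 0.023
path 0.25 0.024
path 0.3 0.027
path 0.35 1.443
path 0.4 0.035
path 0.45 0.043
```

View pics/ov.png

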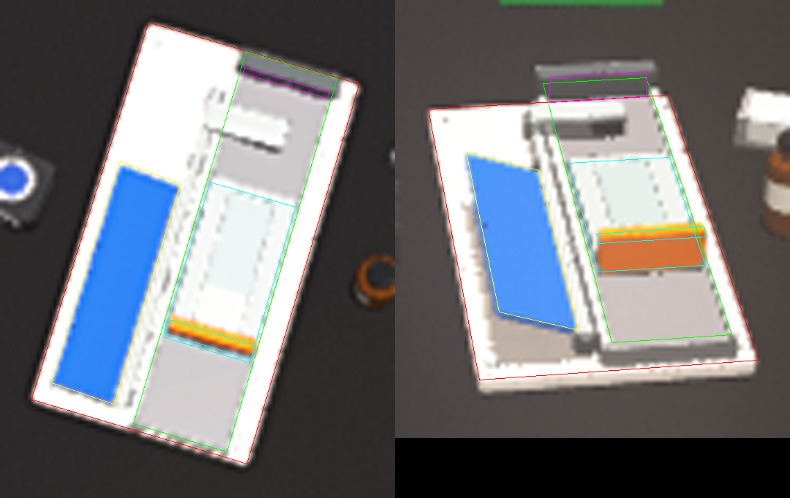

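The overlay fits in both views: base, rails, stop and plate edges line up. The tab's near face is at about stage x -57. I'll travel at height and set the finger spacing to about 61 mm, so one tip lands on the plate and the other behind the tab.

Request:
carry_out:
  motion: [0,0,0,0,0,-0.052,-4.2,-2.7,0,0,0,0,-4.2,-2.7,0,0,0,0,-4.2,-2.7,0,0,0,0,-4.2,-2.7,0,0,0,0,-4.2,-2.7,0,0,0,0,-4.2,-2.7,0,0,0,0,-4.2,-2.7,0,0,0,0]
  hand: 4.35

```text
clock: 1.6
tool_pos: [0.4402, 0.3199, 0.3029]
eef_rot: [0.147, 0.989, 0.0, 0.0]
contact_force: [0.5, 0.7, -0.3]
opening: 0.496
```

Request:
carry_out:
  motion: [-4,-2.4,0,0,0,0,-4,-2.4,0,0,0,0,-4,-2.4,0,0,0,0,0,0,4,0,0,0,0,0,4,0,0,0,0,0,0,0,0,0,0,0,0,0,0,0]

```text
clock: 2.48
tool_pos: [0.5336, 0.2179, 0.224]
eef_rot: [0.147, 0.989, 0.001, 0.001]
contact_force: [-0.1, -0.2, 0.0]
opening: 0.495
```

```bash
cat > st.py <<'E'
from h import *
from plant import monitor
from scipy.spatial.transform import Rotation as R
np.set_printoptions(precision=4,suppress=True)
s=monitor.get_state();M=R.from_quat(s["eef_rot"]).as_matrix()
print("t",s["clock"],"tip stage mm",w2s(s["tool_pos"]+.064*M[:,2]),"force stage",s["contact_force"]@RS,"open",s["opening"])
print("tool axes in stage (cols)\n",RS.T@M)
E
python3 st.py
```

```text
t 2.475 tip stage mm [-84.4924  31.5928 159.9611] force stage [-0.0368 -0.2347  0.0297] open 0.494898195754913
tool axes in stage (cols)
 [[-1.      0.0001  0.0013]
 [ 0.0001  1.      0.0015]
 [-0.0013  0.0015 -1.    ]]
```

Request:
carry_out:
  motion: [0,0.1,4,0,0,0,0,0,4,0,0,0,0,0,3,0,0,0,0,0,0,0,0,0]

```text
clock: 2.98
tool_pos: [0.5332, 0.2185, 0.1127]
eef_rot: [0.147, 0.989, -0.0, -0.0]
contact_force: [0.7, -0.1, 1.3]
opening: 0.49
```

```bash
python3 st.py; python3 - <<'E'
from plant import snapshot
import cv2,numpy as np
s=snapshot("scene");t=snapshot("top")
a=cv2.resize(s["frame"][180:310,290:400],(398,470),interpolation=cv2.INTER_CUBIC)
b=cv2.resize(t["frame"][190:310,300:400],(398,470),interpolation=cv2.INTER_CUBIC)
cv2.imwrite("pics/p1.png",np.hstack([a,b])[:,:,::-1])
E
```

```text
t 2.975 tip stage mm [-85.1449  31.9217  48.7084] force stage [0.6716 0.0494 1.3181] open 0.4898371623438557
tool axes in stage (cols)
 [[-1.     -0.0001 -0.0005]
 [-0.0001  1.     -0.0007]
 [ 0.0005 -0.0007 -1.    ]]
```

View pics/p1.png

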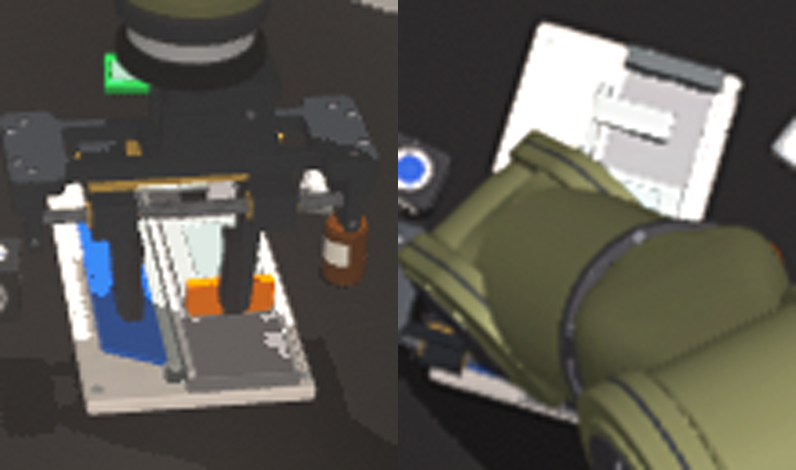

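The left finger is above the blue plate at (130,310) and the right one is in front of the orange tab near its middle at (237,305). Now the guarded press.

Request:
carry_out:
  motion: [0,0,0.5,0,0,0,0,0,0.5,0,0,0,0,0,0.4,0,0,0,0,0,0.4,0,0,0,0,0,0.3,0,0,0,0,0,0,0,0,0]

```text
clock: 3.82
tool_pos: [0.5338, 0.2195, 0.092]
eef_rot: [0.147, 0.989, 0.001, 0.001]
contact_force: [0.6, 2.4, 4.5]
opening: 0.495
```

```bash
python3 st.py
```

```text
t 3.825 tip stage mm [-84.7202  33.2938  27.9957] force stage [-0.1809  2.4846  4.5242] open 0.49519841906956175
tool axes in stage (cols)
 [[-1.     -0.0005  0.001 ]
 [-0.0005  1.      0.0026]
 [-0.001   0.0026 -1.    ]]
```

Request:
carry_out:
  motion: [0,-0.1,0.2,0,0,0,0,0,0.2,0,0,0,0,0,0,0,0,0]

```text
clock: 4.2
tool_pos: [0.5337, 0.2186, 0.0891]
eef_rot: [0.147, 0.989, 0.001, 0.001]
contact_force: [-0.6, 3.1, 11.4]
opening: 0.495
```

```bash
python3 st.py
```

```text
t 4.2 tip stage mm [-84.5622  32.4293  25.0972] force stage [-1.4573  2.784  11.3516] open 0.4948013692506433
tool axes in stage (cols)
 [[-1.     -0.0004  0.0017]
 [-0.0004  1.      0.0031]
 [-0.0017  0.0031 -1.    ]]
```

Request:
carry_out:
  motion: [0,0,0.15,0,0,0,-0.5,0,0,0,0,0,-0.5,0,0,0,0,0,-0.4,0,0,0,0,0,-0.3,0,0,0,0,0,-0.3,0,0,0,0,0,-0.3,0,0,0,0,0,0,0,0,0,0,0]

```text
clock: 5.2
tool_pos: [0.5402, 0.2174, 0.0882]
eef_rot: [0.141, 0.99, -0.001, -0.013]
contact_force: [-33.1, 8.6, 44.4]
opening: 0.495
```

```bash
python3 st.py
```

```text
t 5.2 tip stage mm [-79.6583  32.6831  24.2205] force stage [-34.1593  -1.4007  44.361 ] open 0.4953054101685251
tool axes in stage (cols)
 [[-0.9996 -0.0129 -0.0246]
 [-0.0128  0.9999 -0.0048]
 [ 0.0247 -0.0045 -0.9997]]
```

Blocked: 34 N in x and 44 N in z after only 5 mm. I'll use the moment to find where the load acts, then back off.

```bash
python3 - <<'E'
from h import *
from plant import monitor,snapshot
s=monitor.get_state();f=s["contact_force"]@RS;m=s["moment"]@RS
print(f,m)
t=snapshot("scene")
a=cv2.resize(t["frame"][170:310,280:420],(600,600),interpolation=cv2.INTER_CUBIC)
cv2.imwrite("pics/p2.png",a[:,:,::-1])
E
```

```text
[-34.15932728  -1.40067581  44.36103452] [0.79815031 7.61283517 0.8672902 ]
```

View pics/p2.png

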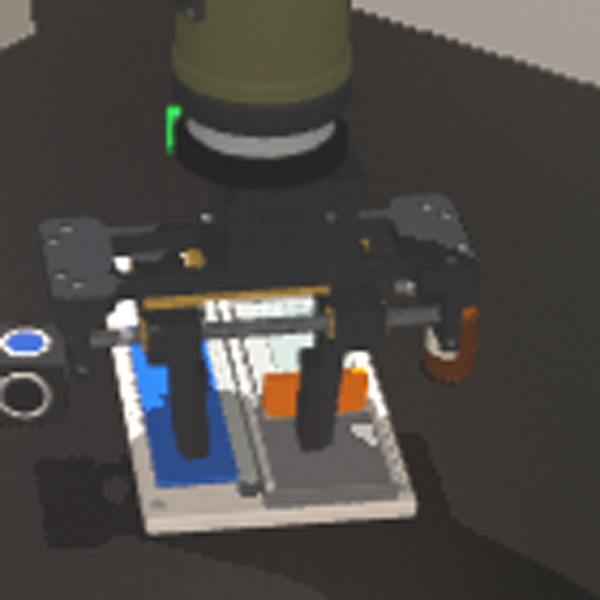

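Force and moment place the load at stage y ≈ 57, on the plate finger. So this is friction from pressing too hard against the stop, not an obstruction. I'll take back the x command and ease the press.

Request:
carry_out:
  motion: [0.9,0,0,0,0,0,0.9,0,0,0,0,0,0,0,-0.1,0,0,0,0,0,0,0,0,0]

```text
clock: 5.75
tool_pos: [0.5374, 0.2175, 0.0889]
eef_rot: [0.146, 0.989, 0.001, 0.0]
contact_force: [-2.9, 2.8, 17.2]
opening: 0.49
```

```bash
python3 st.py
```

```text
t 5.75 tip stage mm [-80.7581  32.4651  24.9284] force stage [-3.5627  1.8862 17.2215] open 0.49035650144519627
tool axes in stage (cols)
 [[-1.     -0.0016  0.0003]
 [-0.0016  1.      0.0026]
 [-0.0003  0.0026 -1.    ]]
```

Request:
carry_out:
  motion: [0,0,-0.06,0,0,0,-0.3,0,0,0,0,0,-0.3,0,0,0,0,0,-0.3,0,0,0,0,0,0,0,0,0,0,0]

```text
clock: 6.38
tool_pos: [0.5389, 0.2173, 0.0888]
eef_rot: [0.144, 0.99, 0.0, -0.006]
contact_force: [-17.1, 7.6, 23.0]
opening: 0.494
```

```bash
python3 st.py
```

```text
t 6.375 tip stage mm [-80.0688  32.4761  24.8366] force stage [-18.5846   2.2538  22.9847] open 0.49442837986392907
tool axes in stage (cols)
 [[-0.9999 -0.007  -0.0124]
 [-0.007   1.     -0.0012]
 [ 0.0124 -0.0011 -0.9999]]
```

Request:
carry_out:
  motion: [0,0,-0.08,0,0,0,0,0,0,0,0,0,-0.3,0,0,0,0,0,-0.3,0,0,0,0,0,-0.3,0,0,0,0,0,0,0,0,0,0,0]

```text
clock: 7.12
tool_pos: [0.5487, 0.213, 0.0891]
eef_rot: [0.145, 0.989, -0.001, -0.005]
contact_force: [-12.9, 4.3, 17.9]
opening: 0.494
```

```bash
python3 st.py
```

```text
t 7.125 tip stage mm [-69.3324  31.0781  25.1323] force stage [-13.646    0.3774  17.8918] open 0.4939789087050047
tool axes in stage (cols)
 [[-0.9999 -0.0049 -0.0106]
 [-0.0049  1.     -0.0028]
 [ 0.0106 -0.0027 -0.9999]]
```

Request:
carry_out:
  motion: [-0.3,0,-0.03,0,0,0,-0.3,0,0,0,0,0,-0.3,0,0,0,0,0,-0.3,0,0,0,0,0,-0.3,0,0,0,0,0,-0.3,0,0,0,0,0,-0.3,0,0,0,0,0,0,0,0,0,0,0]

```text
clock: 8.12
tool_pos: [0.5685, 0.2064, 0.0892]
eef_rot: [0.145, 0.989, -0.001, -0.006]
contact_force: [-14.8, 2.5, 17.3]
opening: 0.493
```

```bash
python3 st.py; python3 - <<'E'
from h import *
from plant import snapshot
t=snapshot("scene")
a=cv2.resize(t["frame"][190:310,290:410],(600,600),interpolation=cv2.INTER_CUBIC)
cv2.imwrite("pics/p3.png",a[:,:,::-1])
E
```

```text
t 8.125 tip stage mm [-48.5754  30.4833  25.2509] force stage [-14.9061  -1.907   17.3456] open 0.49267769972575554
tool axes in stage (cols)
 [[-0.9999 -0.0042 -0.0115]
 [-0.0041  1.     -0.004 ]
 [ 0.0116 -0.0039 -0.9999]]
```

View pics/p3.png

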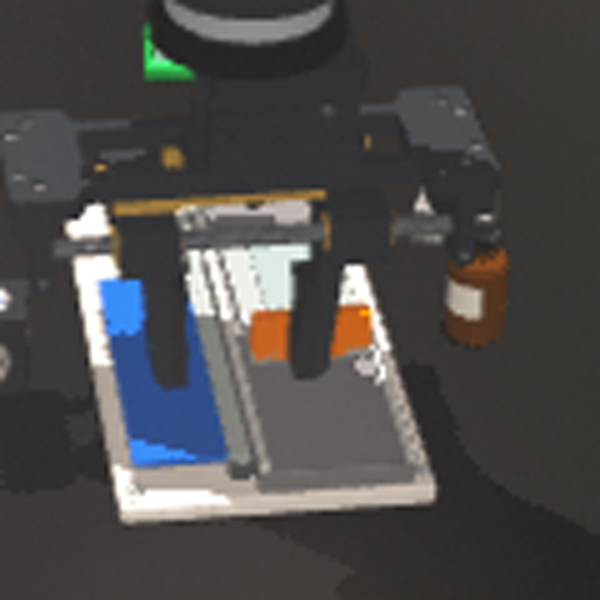

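The plate is level and the finger is against the tab. The holder is moving, so I'll continue under the nose.

Request:
carry_out:
  motion: [-0.3,0,0,0,0,0,-0.3,0,0,0,0,0,-0.3,0,0,0,0,0,-0.3,0,0,0,0,0,-0.3,0,0,0,0,0,-0.3,0,0,0,0,0,-0.3,0,0,0,0,0,-0.3,0,0,0,0,0]

```text
clock: 9.18
tool_pos: [0.5899, 0.2001, 0.0893]
eef_rot: [0.145, 0.989, -0.001, -0.008]
contact_force: [-17.6, 3.7, 21.1]
opening: 0.492
```

```bash
python3 st.py;  python3 - <<'E'
from h import *
s=np.load("top0.npz"); print("bottle",w2s(onplane(s,[(391,257)],.05)),"cover",w2s(onplane(s,[(403,227)],.017)))
E
```

```text
t 9.175 tip stage mm [-26.4584  30.6321  25.3091] force stage [-17.9528  -1.6168  21.0836] open 0.49195428057551965
tool axes in stage (cols)
 [[-0.9999 -0.0051 -0.0147]
 [-0.005   1.     -0.0049]
 [ 0.0148 -0.0048 -0.9999]]
bottle [[  0.53873892 -80.82425047  50.        ]] cover [[ 83.60202041 -90.12566833  17.        ]]
```

Request:
carry_out:
  motion: [-0.3,0,-0.0,0,0,0,-0.3,0,0,0,0,0,-0.3,0,0,0,0,0,-0.3,0,0,0,0,0,-0.3,0,0,0,0,0,-0.3,0,0,0,0,0,0,0,0,0,0,0]

```text
clock: 10.05
tool_pos: [0.608, 0.1948, 0.0893]
eef_rot: [0.145, 0.989, -0.001, -0.007]
contact_force: [-16.5, 4.1, 19.7]
opening: 0.493
```

```bash
python3 st.py
```

```text
t 10.05 tip stage mm [-7.5497 30.8775 25.3453] force stage [-17.02    -0.8845  19.7437] open 0.49256118656793724
tool axes in stage (cols)
 [[-0.9999 -0.0042 -0.0136]
 [-0.0042  1.     -0.004 ]
 [ 0.0136 -0.0039 -0.9999]]
```

Request:
carry_out:
  motion: [-0.2,0,0,0,0,0,-0.2,0,0,0,0,0,0,0,0,0,0,0]

```text
clock: 10.42
tool_pos: [0.6114, 0.1939, 0.0893]
eef_rot: [0.145, 0.989, -0.001, -0.007]
contact_force: [-16.5, 2.8, 20.3]
opening: 0.491
```

```bash
python3 st.py
```

```text
t 10.425 tip stage mm [-4.0905 30.9353 25.3065] force stage [-16.6087  -2.1483  20.3221] open 0.4913173402498958
tool axes in stage (cols)
 [[-0.9999 -0.0043 -0.0145]
 [-0.0042  1.     -0.0042]
 [ 0.0145 -0.0041 -0.9999]]
```

Request:
carry_out:
  motion: [-0.2,0,0,0,0,0,0,0,0,0,0,0]

```text
clock: 10.68
tool_pos: [0.6116, 0.1939, 0.0893]
eef_rot: [0.145, 0.989, -0.001, -0.009]
contact_force: [-20.3, 5.0, 22.8]
opening: 0.493
```

```bash
python3 st.py
```

```text
t 10.675 tip stage mm [-4.0417 30.9402 25.3039] force stage [-20.8505  -1.112   22.7845] open 0.49274607211894617
tool axes in stage (cols)
 [[-0.9998 -0.0046 -0.0178]
 [-0.0045  1.     -0.0052]
 [ 0.0178 -0.0051 -0.9998]]
```

It has stopped advancing and Fx/Fz is now above the sliding ratio, at the expected position (tip about -3 to -4). One more small push to confirm, then a look.

Request:
carry_out:
  motion: [-0.2,0,0,0,0,0,-0.1,0,0,0,0,0,0,0,0,0,0,0]

```text
clock: 11.05
tool_pos: [0.612, 0.1939, 0.0893]
eef_rot: [0.145, 0.989, -0.002, -0.012]
contact_force: [-26.9, 5.2, 27.9]
opening: 0.493
```

```bash
python3 st.py; python3 - <<'E'
from h import *
from plant import snapshot,monitor
s=monitor.get_state();print(s["contact_force"]@RS,s["moment"]@RS)
out=[]
for n,(x0,x1,y0,y1) in (("top",(310,395,190,305)),("scene",(300,385,200,305))):
    t=snapshot(n);k=6
    b=cv2.resize(t["frame"][y0:y1,x0:x1],None,fx=k,fy=k,interpolation=cv2.INTER_CUBIC)[:,:,::-1].copy()
    for p,c in (([(98,-25,20),(98,25,20),(98,25,26),(98,-25,26)],(255,0,255)),([(6,-25,42),(14,-25,42),(14,25,42),(6,25,42)],(0,255,0))):
        cv2.polylines(b,[((proj(t,s2w(p))-[x0,y0]+.5)*k).astype(int)],True,c,1)
    out.append(cv2.resize(b,(395,500)))
cv2.imwrite("pics/p4.png",np.hstack(out))
E
```

```text
t 11.05 tip stage mm [-3.9915 30.9615 25.2951] force stage [-27.2298  -2.8258  27.8871] open 0.4934409020220886
tool axes in stage (cols)
 [[-0.9997 -0.0053 -0.0226]
 [-0.0052  1.     -0.0066]
 [ 0.0226 -0.0064 -0.9997]]
[-27.22980436  -2.82581208  27.88706288] [-0.04834678  5.51524845  0.14511313]
```

View pics/p4.png

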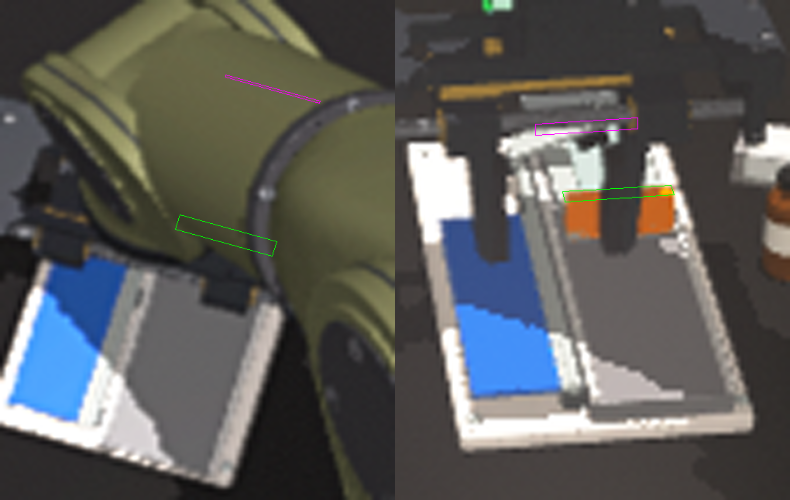

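The tab top lies on its predicted home outline in the scene view at (620,193), and the plate is level. I'll back off the tab with the plate still down, then lift.

Request:
carry_out:
  motion: [0.4,0,0,0,0,0,0.4,0,0,0,0,0,0.4,0,0,0,0,0,0.4,0,0,0,0,0,0.3,0,0,0,0,0,0.3,0,0,0,0,0,0,0,0,0,0,0]

```text
clock: 12.02
tool_pos: [0.6049, 0.1947, 0.0899]
eef_rot: [0.148, 0.989, -0.0, 0.002]
contact_force: [3.2, -1.0, 4.9]
opening: 0.493
```

```bash
python3 st.py
```

```text
t 12.025 tip stage mm [-9.2678 30.1498 25.9286] force stage [ 3.3911 -0.0242  4.9133] open 0.4928472133886858
tool axes in stage (cols)
 [[-1.      0.0021  0.0044]
 [ 0.0021  1.      0.0004]
 [-0.0044  0.0005 -1.    ]]
```

Clear of the tab by about 5 mm. Now I'll lift slowly, then move up and away.

Request:
carry_out:
  motion: [0,0,-0.3,0,0,0,0,0,-0.4,0,0,0,0,0,-0.5,0,0,0,0,0,-0.6,0,0,0,0,0,-1.5,0,0,0,0,0,-4,0,0,0,0,0,-5,0,0,0,0,0,-5,0,0,0]

```text
clock: 13.02
tool_pos: [0.6024, 0.196, 0.2642]
eef_rot: [0.147, 0.989, 0.0, -0.0]
contact_force: [0.3, 0.6, -0.2]
opening: 0.495
```

Request:
carry_out:
  motion: [4,3,0,0,0,0,4,3,0,0,0,0,4,3,0,0,0,0,4,3,0,0,0,0,4,3,0,0,0,0,3,2,0,0,0,0,0,0,0,0,0,0]

```text
clock: 13.9
tool_pos: [0.429, 0.429, 0.2629]
eef_rot: [0.144, 0.99, 0.001, -0.001]
contact_force: [0.3, -0.5, 0.7]
opening: 0.494
```

```bash
python3 st.py; python3 - <<'E'
from h import *
from plant import snapshot
out=[]
a=np.deg2rad(20)-.15
pl=lambda y:(36+(y-36)*np.cos(a)-3*np.sin(a),22+(y-36)*np.sin(a)+3*np.cos(a))
for n,(x0,x1,y0,y1) in (("top",(300,410,190,305)),("scene",(285,395,195,305))):
    t=snapshot(n);k=6
    b=cv2.resize(t["frame"][y0:y1,x0:x1],None,fx=k,fy=k,interpolation=cv2.INTER_CUBIC)[:,:,::-1].copy()
    for p,c in (([(98,-25,20),(98,25,20),(98,25,26),(98,-25,26)],(255,0,255)),([(6,-25,42),(14,-25,42),(14,25,42),(6,25,42)],(0,255,0)),([(x,)+pl(y) for x,y in((-105,42),(25,42),(25,80),(-105,80))],(0,255,255))):
        cv2.polylines(b,[((proj(t,s2w(p))-[x0,y0]+.5)*k).astype(int)],True,c,1)
    out.append(cv2.resize(b,(395,410)))
cv2.imwrite("pics/p5.png",np.hstack(out))
E
```

```text
t 13.9 tip stage mm [-246.2717  203.1688  198.8902] force stage [ 0.45  -0.364  0.702] open 0.49432246799339497
tool axes in stage (cols)
 [[-1.     -0.0067 -0.0022]
 [-0.0067  1.      0.0022]
 [ 0.0022  0.0022 -1.    ]]
```

View pics/p5.png

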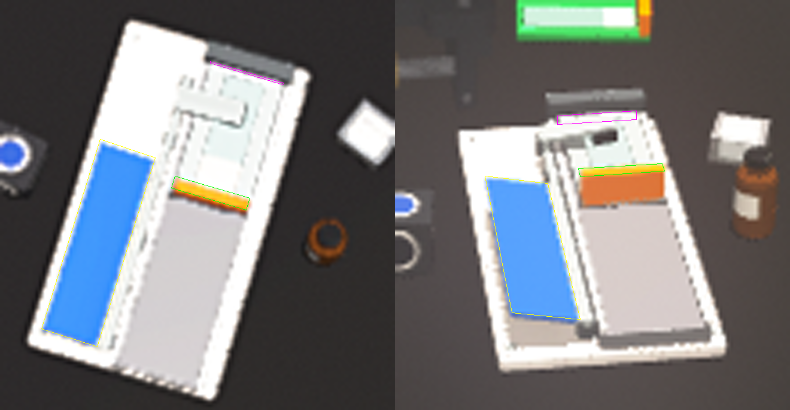

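The holder's leading edge is on the stop line, the tab is on its home outline, the plate matches the 0.15 rad outline (clip resting on the holder), and the bystanders are where they were. Handing in.

```bash
python3 -c "
from plant import workorder;print(workorder.finish_job())"
```

```text
the job is handed in; nothing more can be done
None
```

The slide holder is loaded and the job is handed in at about 14 s on the robot's clock. I pressed the blue plate down with one fingertip and pushed the holder home by its orange tab with the other. I then backed off the tab with the plate still down, let the clip come down and moved clear.

**Last checks:**
- **Holder home:** with the plate still down, pushing further moved the holder no more and the force kept rising. In the final pictures its leading edge is on the stop line and the tab is on its predicted home outline.
- **Clip:** the plate matches the outline for 0.15 rad, so the clip is resting on the holder.
- **Surroundings:** the coverslip box, the bottle, the filter cube and the one green look-alike in the final crops look unmoved. The tweezers, the tape and the other look-alikes were outside those crops, but the arm came down only at the stage. The robot touches nothing.

**What went wrong on the way:** the first push stuck before it reached the tab, because I was pressing the plate too hard. The tool force reached about 34 N along the track and 44 N upward, at the plate fingertip as far as the force and moment show, not at the gripper's body. I eased the press and the rest slid normally. The fingertip's friction on the "smooth" plate was about 0.8, higher than I had expected.

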